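Hold a circuit board flush on a sloped contact stage

ROBOT

A 6-joint arm with a two-finger parallel gripper is mounted at the origin on the work surface. World frame = base frame: x ahead of the robot, y to its left, z up, the work surface at z = 0. Lengths are in m, angles in rad, forces in N, time in s.
With the tool pointing down it reaches from about 0.3 to 0.825 m from the base axis. Payload 5.4 kg.
Tool frame: the origin (TCP) lies at the very end of the fingers, on their centre line; the grasp point (between the pads) lies 19 mm behind it; z points along the fingers, y is the line along which they close (so a half turn about z gives the same grasp; the last joint's range is limited). The gripper opens to 92 mm and grips with 3 to 60 N. Pads are 20 mm wide; open, the fingers measure 128 mm over their backs; the gripper's body (75 mm by 189 mm) begins 69 mm behind the grasp point.
Start: joints at [-1.537, 0.158, 1.597, -0, 1.386, -0.21], TCP at [0.139, -0.558, 0.215] pointing down, gripper open.
Joint ranges: [-2.91, 2.91], [-0.94, 2.29], [0.18, 2.7], [-1.29, 4.43], [0.17, 2.64], [-3, 3]. Speed limits (rad/s): [2.57, 2.57, 3.14, 3.14, 3.14, 3.14].

INTERFACE

Orientations are given as a rotation vector (axis times angle).
In Python, from workcell import bot gives the robot as it stands. Calls block until the motion is done:
- bot.goto(position, orientation): joint-space move of the TCP to a pose.
- bot.line_to(position, rot=None, max_speed=0.15): straight line of the TCP; rot=None keeps the orientation; max_speed is the mean speed in m/s.
- bot.set_joints(angles): joint-space move.
- bot.set_gripper(opening, newtons=None): opening from 0.0 (shut) to 1.0 (fully open); newtons is the grip in N (None keeps the last); returns when the fingers have stopped.
- bot.hold(seconds).
- bot.inverse_kinematics(position, orientation): joint angles nearest the present ones, or None.
- bot.read_camera(name): name is "side" or "top"; returns a dict with "pixels" (400x640x3 uint8, blue, green, red), "fx", "fy", "cx", "cy" (pixels), "R" (3x3) and "t" (3): a world point X has camera coordinates R X + t. Camera axes: x right, y down, z forward; pixel columns grow to the right and rows downward; lengths in m; the calibration is good to about 2 mm. A picture is of the moment at which its call begins. There is no depth.
A pose or a line that the arm cannot do raises bot.MotionError and nothing moves.
- bot.job_done(): hands the job in; it is judged then, once.
Readings, each from a call of its own:
- bot.current_clock(): time.
- bot.current_joints(): joint angles.
- bot.current_joint_vel(): joint speeds.
- bot.current_effort(): joint torques, N m.
- bot.current_ee_pos(): TCP position.
- bot.current_tool_rot(): TCP orientation.
- bot.current_contact_force(): force on the tool from outside, world axes, zero at the start.
- bot.current_ft_torque(): the same for the moment, N m.
- bot.current_opening(): opening from 0.0 (shut) to 1.0 (fully open).
- bot.current_grip_force(): force on a finger pad.
Only numpy, scipy, OpenCV 4.12 (cv2) and the standard library are available. Lean on these libraries where they do the work, as an engineer would, in place of code of your own. Each camera call takes 0.05 s, during which the arm holds its last target. There are 200 camera calls.

TASK

Pick up the circuit board with the red handle and lay it on the sloped face of the contact stage, centred and square, its long side up the slope and its lower edge just above the yellow lip. Tilt it by touch until its underside lies flush on the face with the sprung brass contact pressed in, pushing gently enough not to change the stage's tilt, and finish while still gripping the board and holding it there. Leave the board with the blue handle and everything else on the bench where it is.

Things in the scene. Friction and masses are not known exactly. Their poses are not given: they have to be found in the camera images.
- board_handle (a point): Centre of the red grip block on the board to be read. The block is 36 mm long (x), 12 mm wide (y: pinch across this) and 40 mm high, and stands on the middle of the board's top. This point is 26 mm above the board's underside, 20 mm above its top face. z points from the underside up through the handle.
- board: The board with the red handle: green circuit board in a stiff carrier, 64 (x) x 50 (y) x 6 mm, about 0.1 kg with its handle, chips on its top up to 3 mm high. Starts lying flat on the table (z = 0). Origin at the centre of its underside, z up through the handle.
- board_under (a point): Centre of the board's flat underside, the side that is to lie on the stage; axes as for board_handle. The board is symmetric: either end may point up the slope.
- face (a point): Middle of the flat sloped aluminium face, where the middle of the board's underside goes. x points up the slope (towards the robot), y across it (to the right), z straight out of it (up and away from the robot). The face is 74 mm wide and reaches 45 mm up the slope, and 36 mm down it to a yellow lip 4 mm proud. It slopes by 12 to 30 degrees, different each time, about 0.12 m above the table.
- stage: The contact stage, fixed to the table: dark steel base 130 x 120 x 12 mm, two aluminium cheeks, the tilted head between them. A stiff friction joint holds the tilt under ordinary pushing. Origin at the centre of the base's underside, its x roughly towards the robot.
- contact (a joint): How far the sprung brass contact, 16 mm across, in the middle of the face is pushed in along the face's -z, m: 0 = standing 5 mm proud, 0.005 = level with the face (stop at 0.008). It pushes back with 1.5 N at 0 and 4 N at 0.005.
- spare_handle (a point): Centre of the blue handle of a second board, otherwise the same as the first (same sizes); it is not the one wanted and stays where it lies.
- heatsink: Finned aluminium heatsink, 60 x 50 x 30 mm, a bystander; origin at the centre of its underside.
- multimeter: Yellow hand-held meter lying on its back, 160 x 78 x 43 mm, a bystander; origin at the centre of its underside.
- jar: Glass jar with black lid, 56 mm across and 70 mm high, a bystander; origin at the centre of its underside.
- spool: Orange reel, 60 mm across and 40 mm high, a bystander; origin at the centre of its underside.
- screwdriver: Screwdriver lying on the far side of the table, about 0.2 m long along its x, a bystander; origin on its underside.
- terminal: Blue terminal block, 70 x 24 x 22 mm, a bystander; origin at the centre of its underside.
Things that resemble listed ones, but are neither listed nor needed, are in the scene too. What is shaped like the board but purple is not meant. What is shaped like the stage but green or orange is not meant.

How it is judged:
On the way, in this order (a step that is already met when the one before it is completed fails the run):
1. the red-handled board is lifted clear of the table in the fingers (height (world z) of board_under above 0.04 m and contact force between the fingers and board above 2 N and contact force between board and stage below 0.2 N), for 0.2 s.
2. the board is held flush on the sloped face, contact pressed in (z of board_under in the frame of face between -0.003 and 0.002 m and angle between the z axis of board_under and the z axis of face, either way round below 0.05 rad and angle between the x axis of board_under and the x axis of face, either way round below 0.14 rad and x of board_under in the frame of face between -0.007 and 0.009 m and y of board_under in the frame of face between -0.009 and 0.009 m and value of joint contact above 0.003 m and contact force between board and stage above 2.5 N and contact force between the fingers and board above 2 N), for 0.3 s.
At the end, for the whole second after the job is handed in: Board gripped (over 2 N), still, flush on the face: underside within 2 mm of and 0.05 rad from its plane, centre within 9 mm of the face's middle (7 mm down the slope), within 0.14 rad of square, contact in by over 3 mm, board pressing the stage with over 2.5 N (all of step 2 and linear speed of board below 0.02 m/s and angular speed of board below 0.2 rad/s); the arm keeps its last pose, push and grip.
It fails at once if the board with the blue handle is moved by more than 20 mm (distance of spare_handle from where it was at the start of the episode above 0.02 m).
It fails at once if one of the other things on the bench (heatsink, meter, jar, reel, screwdriver, terminal block) is moved by more than 30 mm (distance of any of heatsink, multimeter, jar, spool, screwdriver, terminal from where it was at the start of the episode above 0.03 m).
It fails at once if the stage's tilt is forced (middle of its face moves by more than 5 mm) (distance of face from where it was at the start of the episode above 0.005 m).
It fails at once if the board is rammed on the stage with more than 60 N (contact force between board and stage above 60 N).
It also fails if it takes over 35 s, if anything falls off the work surface, if the arm or the gripper's body presses on something with over 40 N, if the wrist force passes 120 N, or if a joint passes its speed limit or range.

## Working session

There is one attempt and no reset: what is moved stays moved. The work goes in short steps, each a Python script; the robot and the scene stay as the last script left them, time stands still between calls to the robot, and variables do not carry over. Pictures are saved under pics/ and viewed, at most 10 in all, crops included, and the job is handed in when it is done.

```bash
mkdir -p pics; python3 - <<'E'
from workcell import bot
import cv2,pickle
d={}
for n in("side","top"):
    c=bot.read_camera(n); d[n]=c; cv2.imwrite(f"pics/{n}0.png",c["pixels"])
    print(n,c["fx"],c["cx"],c["cy"],c["R"],c["t"])
pickle.dump(d,open("cam.pkl","wb")); print(bot.current_clock())
E
```

```text
side 459.64901900751346 316.04999805431396 194.61552013185064 [[-0.97468979 -0.22273118  0.01925199]
 [-0.15249025  0.59938843 -0.78579911]
 [ 0.16348254 -0.76884611 -0.61818211]] [0.52982933 0.12837069 1.18902758]
top 500.73051168122794 323.47880635511274 193.9540806206184 [[ 0.00451824 -0.99990163 -0.0132782 ]
 [-0.98521064 -0.00217663 -0.17133377]
 [ 0.17128802  0.01385595 -0.98512356]] [0.04729769 0.5450531  1.25628556]
0.1
```

View pics/side0.png

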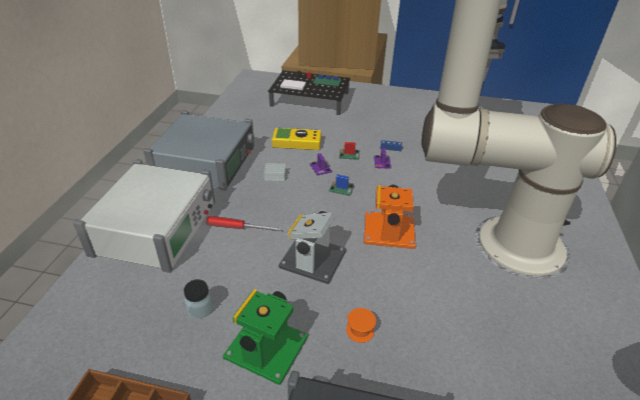

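View pics/top0.png

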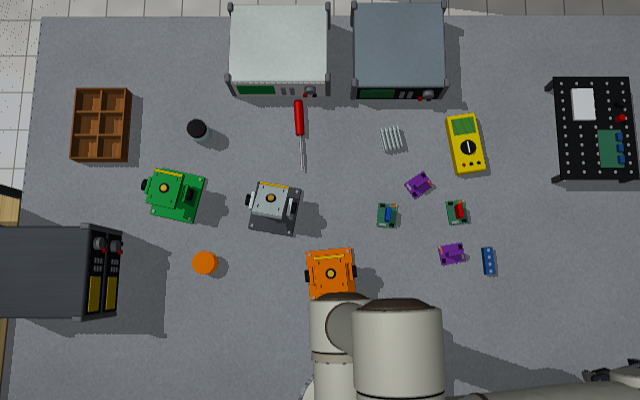

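The grey stage is at top (273,207) and side (312,245). The red-handled board is at top (457,212) and side (349,151). Next I'll enlarge both.

```bash
python3 - <<'E'
import cv2,pickle,numpy as np
d=pickle.load(open("cam.pkl","rb"))
def crop(n,u,v,w,h,s):
    im=cv2.resize(d[n]["pixels"][v:v+h,u:u+w],None,fx=s,fy=s,interpolation=cv2.INTER_CUBIC)
    for k in range(0,w,10): cv2.line(im,(k*s,0),(k*s,5),(0,0,255),1);cv2.putText(im,str(u+k),(k*s,16),0,.35,(0,0,255))
    for k in range(10,h,10): cv2.line(im,(0,k*s),(5,k*s),(0,0,255),1);cv2.putText(im,str(v+k),(7,k*s+4),0,.35,(0,0,255))
    return im
a=np.vstack([np.hstack([crop("top",240,170,80,75,5),crop("side",275,205,80,75,5)])])
b=np.hstack([crop("top",435,195,50,27,8),crop("side",325,138,50,27,8)])
cv2.imwrite("pics/crop1.png",np.vstack([a,b]))
E
```

```text
(no output)
```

View pics/crop1.png

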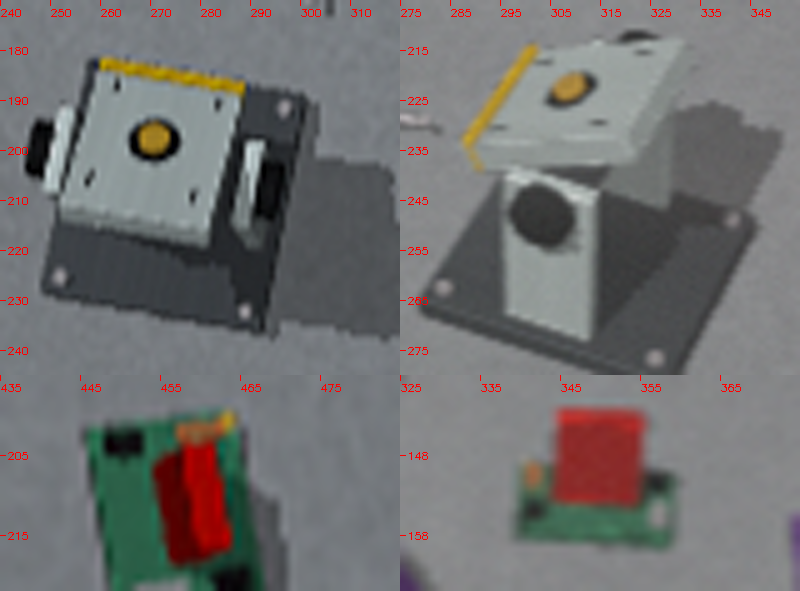

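Crop readings (crop px): face contact at top (154,139) and side (171,88). The high-edge corners are at top (62,207) and (208,236), side (232,160) and (284,41). The lip inner edge is at top (100,68) and (242,94). The board corners and handle top are also clear enough, so I'll fit the poses now.

```bash
cat > h.py <<'E'
import pickle,numpy as np
from scipy.optimize import least_squares
from scipy.spatial.transform import Rotation as Rn
d=pickle.load(open("cam.pkl","rb"))
def proj(n,X):
    c=d[n]; p=c["R"]@X+c["t"]
    return np.array([c["fx"]*p[0]/p[2]+c["cx"],c["fy"]*p[1]/p[2]+c["cy"]])
def px(u0,v0,s,x,y): return np.array([u0+(x+.5)/s-.5,v0+(y+.5)/s-.5])
def faceR(yaw,tilt):
    # x up slope toward robot, z away from robot
    return Rn.from_euler("z",yaw)*Rn.from_matrix(np.diag([-1.,-1,1]))*Rn.from_euler("y",-tilt)
def tool(R): # tool z = -R z, tool y = along R y
    return R*Rn.from_euler("x",np.pi)
E
cat > fit.py <<'E'
from h import *
T=lambda x,y:px(240,170,5,x,y); S=lambda x,y:px(275,205,5,x,y)
obs=[("top",(0,0,5),T(154,139)),("side",(0,0,5),S(171,88)),
("top",(45,-37,0),T(61,207)),("top",(45,37,0),T(208,236)),
("top",(-36,-37,4),T(99,68)),("top",(-36,37,4),T(242,95)),
("side",(45,-37,0),S(232,160)),("side",(45,37,0),S(284,41)),
("side",(-36,-37,4),S(76,140)),("side",(-36,37,4),S(140,49))]
def f(p):
    R=faceR(p[3],p[4])
    return np.concatenate([proj(n,p[:3]+R.apply(np.array(X)/1000))-o for n,X,o in obs])
r=least_squares(f,[.5,.15,.12,0,.35],loss="soft_l1",x_scale=[.1,.1,.1,.3,.3])
print("face",r.x,np.degrees(r.x[3:]));print(r.fun.reshape(-1,2).round(1).tolist())
T2=lambda x,y:px(435,195,8,x,y-375); S2=lambda x,y:px(325,138,8,x-400,y-375)
ob=[("top",(0,0,46),T2(208,498)),("side",(0,0,46),S2(601,420)),("top",(32,25,6),T2(85,430)),("top",(32,-25,6),T2(238,412)),
("side",(32,25,0),S2(515,540)),("side",(-32,25,0),S2(672,548))]
def g(p):
    R=Rn.from_euler("z",p[2]); return np.concatenate([proj(n,np.array([p[0],p[1],0])+R.apply(np.array(X)/1000))-o for n,X,o in ob])
q=least_squares(g,[.5,-.3,0]);print("board",q.x);print(q.fun.reshape(-1,2).round(1).tolist())
pickle.dump((r.x,q.x),open("fit.pkl","wb"))
from workcell import bot
fp=r.x;R=faceR(fp[3],fp[4])
for fl in(0,1):
    print(bot.inverse_kinematics(fp[:3]+R.apply([0,0,.013+.06]),(tool(R)*Rn.from_euler("z",np.pi*fl)).as_rotvec()))
    print(bot.inverse_kinematics([q.x[0],q.x[1],.013],(Rn.from_euler("z",q.x[2]+np.pi*fl)*Rn.from_euler("x",np.pi)).as_rotvec()))
E
python3 fit.py
```

```text
face [ 0.52093405  0.17892255  0.11193293 -0.17038675  0.4010762 ] [-9.76244165 22.97997354]
[[0.1, 0.4], [-0.2, 0.1], [-0.3, 0.8], [0.2, 0.2], [-0.1, 0.4], [0.2, -0.0], [-1.0, -3.2], [0.6, 0.7], [-0.7, 0.5], [-0.5, -0.5]]
board [ 0.50346151 -0.30517663  0.13484813]
[[0.1, 0.2], [-0.0, -0.7], [0.2, 0.3], [-0.4, 0.1], [-0.3, -0.1], [-0.2, 0.2]]
[ 0.04859189  0.49704219  1.29682256  0.08613863  1.73957362 -1.35420276]
[-7.50026829e-01  4.28263101e-01  1.69682985e+00 -4.44089210e-16
  1.01649970e+00  6.85921366e-01]
[0.04859189 0.49704219 1.29682256 0.08613863 1.73957362 1.7873899 ]
[-7.50026829e-01  4.28263101e-01  1.69682985e+00 -4.44089210e-16
  1.01649970e+00 -2.45567129e+00]
```

```bash
python3 - <<'E'
from h import *
from workcell import bot
import cv2
fp,q=pickle.load(open("fit.pkl","rb"))
o=(Rn.from_euler("z",q[2])*Rn.from_euler("x",np.pi)).as_rotvec()
bot.goto([q[0],q[1],.09],o); bot.set_gripper(.55,30)
bot.line_to([q[0],q[1],.011],max_speed=.08)
bot.set_gripper(0,35)
print("grip",bot.current_grip_force(),bot.current_opening()*92,bot.current_clock())
bot.line_to([q[0],q[1],.2],max_speed=.2); bot.hold(.25)
print("grip",bot.current_grip_force(),bot.current_contact_force(),bot.current_ft_torque())
R=faceR(fp[3],fp[4]); T=tool(R)*Rn.from_euler("z",np.pi)
bot.goto(fp[:3]+R.apply([0,0,.011+.07]),T.as_rotvec()); bot.hold(.2)
print("hover",bot.current_ee_pos(),bot.current_contact_force(),bot.current_ft_torque(),bot.current_grip_force(),bot.current_clock())
def crop(n,u,v,w,h,s):
    im=cv2.resize(bot.read_camera(n)["pixels"][v:v+h,u:u+w],None,fx=s,fy=s,interpolation=cv2.INTER_CUBIC)
    for k in range(0,w,10): cv2.line(im,(k*s,0),(k*s,5),(0,0,255),1);cv2.putText(im,str(u+k),(k*s,16),0,.35,(0,0,255))
    for k in range(10,h,10): cv2.line(im,(0,k*s),(5,k*s),(0,0,255),1);cv2.putText(im,str(v+k),(7,k*s+4),0,.35,(0,0,255))
    return im
cv2.imwrite("pics/hover.png",np.hstack([crop("top",235,155,80,110,5),crop("side",275,170,80,110,5)]))
E
```

```text
grip 35.00010788440704 11.966119121002075 4.3417
grip 34.99965012073517 [-0.07571181  0.05473702 -0.79119079] [-0.0045724  -0.00029954 -0.01344428]
hover [0.55236412 0.1727466  0.1866235 ] [ 0.73289175  0.10789578 -1.35188725] [-0.05432292 -0.22213829 -0.00731336] 34.99974310398102 7.6333
```

View pics/hover.png

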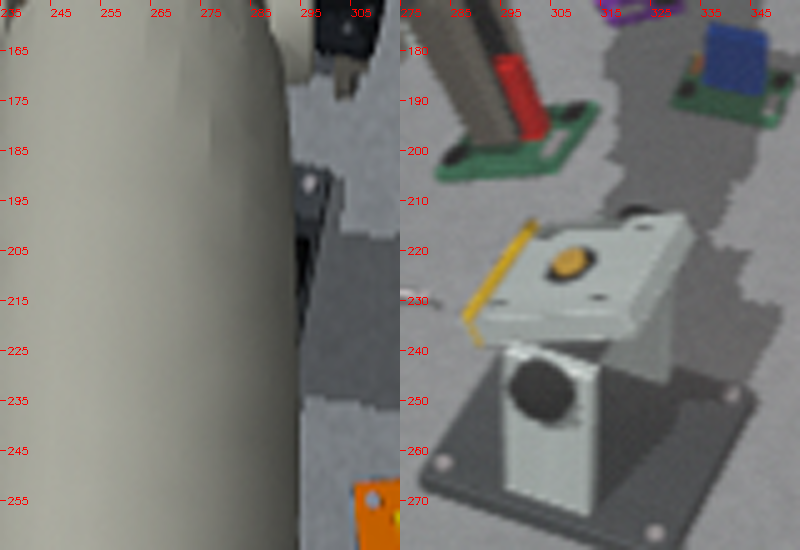

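The side view shows the board held square, parallel to the face: near underside corners at about crop (437,180) and (552,175), far right corner at (602,105). The face is still in place. Next I'll compare these corners with prediction, then descend in small steps while logging force and moment.

```bash
cat >> h.py <<'E'
fp,q=pickle.load(open("fit.pkl","rb"))
L=.185; GZ=.011
class Ctl:
    """board pose commanded in the fitted face frame: x,y,z of board_under, extra pitch (about face y), roll (about face x)"""
    def __init__(s,bot): s.b=bot; s.R0=faceR(fp[3],fp[4])
    def pose(s,x,y,z,pitch,roll=0):
        R=s.R0*Rn.from_euler("yx",[pitch,roll])
        return fp[:3]+s.R0.apply([x,y,z])+R.apply([0,0,GZ]),(tool(R)*Rn.from_euler("z",np.pi)).as_rotvec()
    def go(s,x,y,z,pitch=0,roll=0,v=.03):
        p,o=s.pose(x,y,z,pitch,roll); s.b.line_to(p,o,max_speed=v)
    def raw(s): return np.r_[s.R0.inv().apply(s.b.current_contact_force()),s.R0.inv().apply(s.b.current_ft_torque())]
    def ft(s,tare):
        w=s.raw()-tare; F,M=w[:3],w[3:]
        return F,M-np.cross([0,0,-L],F)   # moment about board region, face axes
    def tcp(s):
        return s.R0.inv().apply(np.array(s.b.current_ee_pos())-fp[:3])*1000
E
python3 - <<'E'
from h import *
from workcell import bot
c=Ctl(bot)
P=np.array(bot.current_ee_pos())
S=lambda x,y:px(275,170,5,x-400,y)
# board frame = face frame axes; near = -y, right = +x
ob=[((-32,-25,0),S(437,180)),((32,-25,0),S(552,175)),((32,25,0),S(602,105))]
for X,o in ob:
    p=proj("side",P+c.R0.apply(np.array(X)/1000-[0,0,GZ])); print(X,(p-o).round(1))
tare=c.raw()
c.go(0,0,.012); bot.hold(.15); tare=c.raw(); np.save("tare.npy",tare); print(bot.current_clock(),tare.round(2))
for z in np.arange(.007,-.0021,-.001):
    c.go(0,0,z); bot.hold(.08)
    F,M=c.ft(tare); print(round(z*1000,1),F.round(2),M.round(3),c.tcp().round(1))
    if F[2]>6: break
print(bot.current_clock(),bot.current_grip_force())
E
```

```text
(-32, -25, 0) [-0.   0.9]
(32, -25, 0) [1.  0.1]
(32, 25, 0) [-0.1  1.3]
9.9667 [-0.29  0.13 -0.67 -0.04  0.29  0.03]
7.0 [-1.03 -0.15  1.64] [-0.041 -0.019 -0.045] [-0.3 -0.1 18.4]
6.0 [-1.76 -0.77  2.8 ] [0.023 0.018 0.   ] [-0.2 -0.1 17.3]
5.0 [-2.21 -1.4   2.71] [ 0.097 -0.021 -0.044] [-0.2 -0.1 16.2]
4.0 [-1.5  -0.74  6.68] [ 0.051 -0.162 -0.033] [-0.2 -0.1 15.7]
11.3667 35.001567006111145
```

```bash
python3 - <<'E'
from h import *
from workcell import bot
c=Ctl(bot); tare=np.load("tare.npy")
for a in (-.015,-.03,-.045,-.06,-.075,-.09,-.105):
    c.go(0,0,.004,a); bot.hold(.08)
    F,M=c.ft(tare); print(a,F.round(2),M.round(3),c.tcp().round(1))
    if F[2]>12 or M[1]>.15: break
print(bot.current_clock(),bot.current_grip_force())
E
```

```text
-0.015 [-1.76 -1.2   6.84] [ 0.053 -0.305 -0.034] [-0.1 -0.  15.3]
-0.03 [-0.31 -0.85  4.98] [-0.055 -0.098 -0.052] [-0.2 -0.1 14.8]
-0.045 [-0.29 -0.99  6.79] [-0.088 -0.067 -0.047] [-0.3 -0.1 15.1]
-0.06 [ 1.04 -0.97  8.05] [-0.009  0.012  0.006] [-0.5 -0.1 15.5]
-0.075 [ 1.31 -1.19  8.95] [ 0.038 -0.015  0.   ] [-0.7 -0.1 16. ]
-0.09 [ 2.66 -0.3  10.94] [-0.035  0.162 -0.03 ] [-0.9 -0.1 16.4]
13.3667 35.00237703323364
```

The TCP height follows a clean V against pitch, with its minimum at about −0.033 rad, so that is flush. I'll go there and press a bit more.

```bash
python3 - <<'E'
from h import *
from workcell import bot
import cv2
c=Ctl(bot); tare=np.load("tare.npy")
def rep(k):
    F,M=c.ft(tare); print(k,F.round(2),M.round(3),c.tcp().round(2)); return F,M
for z in (.004,.003,.002,.001,0):
    c.go(0,0,z,-.033); bot.hold(.1); F,M=rep(z)
    if F[2]>9: break
for a in (-.025,-.041,-.033):
    c.go(0,0,z,a); bot.hold(.1); rep(a)
im=bot.read_camera("side")["pixels"][185:265,270:350]
cv2.imwrite("pics/press.png",cv2.resize(im,None,fx=7,fy=7,interpolation=cv2.INTER_CUBIC))
print(bot.current_clock(),bot.current_grip_force())
E
```

```text
0.004 [ 1.28 -1.7   7.12] [-0.019 -0.056 -0.035] [-0.1  -0.12 14.81]
0.003 [ 3.07 -1.48  9.27] [0.012 0.081 0.022] [-0.12 -0.11 14.78]
-0.025 [ 1.65 -0.07  9.9 ] [-0.247 -0.366 -0.037] [-0.1  -0.13 14.85]
-0.041 [ 2.71 -1.2  10.75] [-0.023 -0.034  0.066] [-0.22 -0.11 14.99]
-0.033 [ 2.43 -0.68  8.56] [-0.169 -0.011 -0.038] [-0.11 -0.09 14.77]
15.1667 35.003079771995544
```

View pics/press.png

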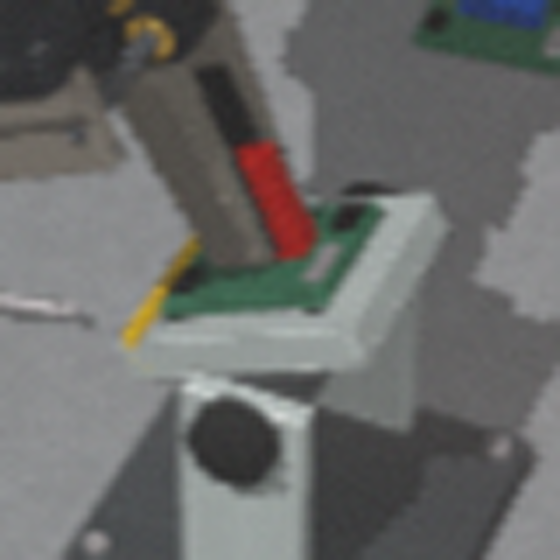

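The board lies visibly flush, with its lower edge just inside the lip; its near underside corners are at crop (165,320) and (320,313), and its far right top corner is at (385,205). I'll check its centring relative to the face in the same camera.

```bash
python3 - <<'E'
from h import *
from workcell import bot
T=lambda x,y:px(240,170,5,x,y); S=lambda x,y:px(275,205,5,x,y); Q=lambda x,y:px(270,185,7,x,y)
top=[((0,0,5),T(154,139)),((45,-37,0),T(61,207)),((45,37,0),T(208,236)),((-36,-37,4),T(99,68)),((-36,37,4),T(242,95))]
side=[((0,0,5),S(171,88)),((45,37,0),S(284,41)),((-36,-37,4),S(76,140)),((-36,37,4),S(140,49))]
brd=[((-32,-25,0),Q(165,320)),((32,-25,0),Q(320,313)),((32,25,6),Q(385,205))]
c=Ctl(bot); Rb=c.R0*Rn.from_euler("y",-.033); Pb=np.array(bot.current_ee_pos())-Rb.apply([0,0,GZ])
def fit(obs,Y=None):
    def f(p):
        R=faceR(fp[3] if Y is None else Y,fp[4]+.033)
        return np.concatenate([proj(n,Pb+R.apply([p[0],p[1],0])+R.apply(np.array(X)/1000))-o for n,X,o in obs])
    r=least_squares(f,[0,0],loss="soft_l1"); return r.x*1000,r.fun.reshape(-1,2).round(1).tolist()
tag=lambda n,l:[(n,*a) for a in l]
print("face-rel-robotboard side",fit(tag("side",side)));print("top",fit(tag("top",top)));print("contact only",fit(tag("side",side[:1])),fit(tag("top",top[:1])))
print("board seen side",fit(tag("side",brd)))
E
```

```text
face-rel-robotboard side (array([ 3.97909784, -4.21855257]), [[-0.1, -0.2], [0.8, -0.2], [-0.5, 0.7], [-0.1, -0.4]])
top (array([1.15996385, 0.46078774]), [[0.1, 0.1], [-0.4, 0.2], [0.2, -0.4], [-0.2, 0.3], [0.3, -0.1]])
contact only (array([ 4.55102957, -5.03280729]), [[-0.0, 0.0]]) (array([1.02058892, 0.19333735]), [[0.0, 0.0]])
board seen side (array([ 1.07047283, -2.03528437]), [[-0.2, 0.5], [1.1, -0.2], [-0.8, -0.2]])
```

The board sits about 2–3 mm low and 1–2 mm to the side, which is in tolerance. I'll lift it slightly, recentre it for margin, re-press, and check the roll by touch as well.

```bash
python3 - <<'E'
from h import *
from workcell import bot
c=Ctl(bot); tare=np.load("tare.npy")
def rep(k):
    F,M=c.ft(tare); print(k,F.round(2),M.round(3),c.tcp().round(2)); return F,M
X,Y,A=.0022,-.001,-.031
c.go(0,0,.010,A); c.go(X,Y,.010,A); bot.hold(.1); rep("free")
c.go(X,Y,.005,A); c.go(X,Y,.0035,A); bot.hold(.15); rep("press")
for r in (-.05,-.03,.03,.05,0):
    c.go(X,Y,.0035,A,r); bot.hold(.1); rep(("roll",r))
for a in (-.056,-.006,A):
    c.go(X,Y,.0035,a); bot.hold(.1); rep(("pitch",a))
print(bot.current_clock(),bot.current_grip_force())
E
```

```text
free [-0.05 -0.34 -0.46] [ 0.053 -0.078 -0.063] [ 2.06 -0.97 20.66]
press [-0.2  -1.12  4.59] [ 0.129 -0.146  0.005] [ 1.76 -1.07 14.89]
('roll', -0.05) [0.18 1.34 7.98] [ 0.026 -0.151 -0.053] [ 1.3  -0.25 15.88]
('roll', -0.03) [-1.34  1.34  7.68] [ 0.179 -0.305 -0.022] [ 1.32 -0.37 15.39]
('roll', 0.03) [-1.05  1.66  7.58] [-0.059 -0.206  0.007] [ 1.2  -1.12 15.55]
('roll', 0.05) [-0.29  1.19  9.22] [-0.009 -0.167  0.027] [ 1.2  -1.35 16.02]
('roll', 0) [-2.95  1.78  6.6 ] [-0.078 -0.289 -0.036] [ 1.39 -0.68 14.93]
('pitch', -0.056) [1.15 1.44 8.85] [-0.093  0.161 -0.005] [ 1.65 -1.09 15.44]
('pitch', -0.006) [-0.15 -1.24  9.06] [ 0.146 -0.34   0.025] [ 2.2  -1.5  15.38]
('pitch', -0.031) [0.8  0.37 7.87] [-0.22  -0.084 -0.025] [ 2.14 -1.52 14.86]
19.4167 35.00235378742218
```

```bash
python3 - <<'E'
from h import *
from workcell import bot
import cv2
c=Ctl(bot); tare=np.load("tare.npy")
for z in (.003,.0022,.0015):
    c.go(.0022,-.001,z,-.031); bot.hold(.2); F,M=c.ft(tare); print(z,F.round(2),M.round(3),c.tcp().round(2))
    if F[2]>10: break
bot.hold(.5); F,M=c.ft(tare); print(F.round(2),M.round(3),c.tcp().round(2),bot.current_grip_force(),bot.current_clock())
im=bot.read_camera("side")["pixels"][185:265,270:350]
cv2.imwrite("pics/final.png",cv2.resize(im,None,fx=7,fy=7,interpolation=cv2.INTER_CUBIC))
E
```

```text
0.003 [ 1.57 -0.03 10.9 ] [-0.097  0.005  0.001] [ 2.14 -1.52 14.8 ]
[ 2.16 -0.53  9.97] [-0.033  0.141  0.033] [ 2.13 -1.53 14.84] 35.0028795003891 20.3667
```

View pics/final.png

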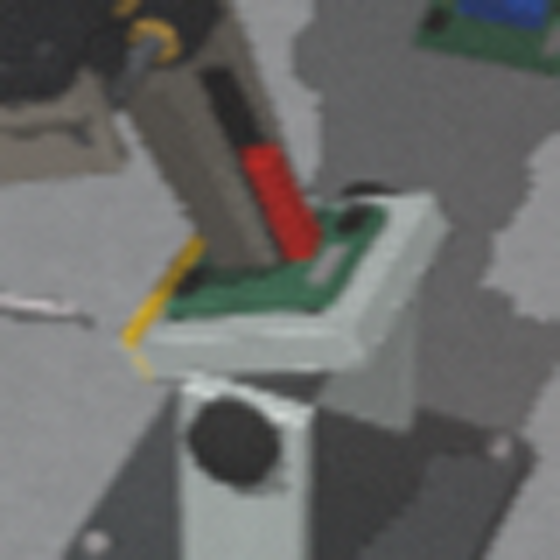

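The final view shows the board flush and square on the face, its near corners at about crop (167,318) and (325,312). It is clear of the lip, pressed with about 10 N, and the stage has not moved.

```bash
python3 -c "
from workcell import bot
print(bot.job_done())"
```

```text
the job is handed in; nothing more can be done
None
```

I handed the job in with the red-handled board still gripped at 35 N and held flush and centred on the sloped face at about 10 N; the hand-in call returned no verdict, so I can't confirm the judged result.

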